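Close a roe tin in the lever press and hold the press down for banding

TASK

Lower the slip lid that fits onto the open roe tin standing in the lever press, so that it sits fully down and level on the rim, and let go of it. Then take the press's lever by its black grip bar and pull it over against its return spring until the two arms lie level, with the black pointer at the long mark on the press's disc and the sprung pad bearing on the lid, not down to the stop below it. Finish while still holding the lever there, so that a colleague can put on the seal band; leave the other things on the bench where they are.

Things in the scene. Friction and masses are not known exactly. Their poses are not given: they have to be found in the camera images.
- press: Bench press for slip-lid tins, fixed, placed and turned anew each time. Steel bed 235 x 130 mm, top 16 mm above the bench, with a white nest ring (69 mm across, 7 mm high) for the tin. Origin on the bench under the nest's axis, z up; +x runs from the nest to two white cheeks (84 to 136 mm behind it, 112 mm high) that carry the lever; operator's side -x; +y is the left.
- pivot (a point): Centre of the lever's shaft, which lies along the press's y: at (110, 0, 80) mm in the press's frame. The grip bar travels on a circle of 220 mm radius about this point, in the press's x-z plane.
- mark (a point): The mark: outer end of the long black line on the rim of the aluminium disc (112 mm across) round the shaft, left of the left cheek; 45 degrees up and back from the shaft, at (150, 37, 120) mm in the press's frame. The black pointer on the lever's left arm stands at it when the arms are level.
- lever (a joint): Lever angle, rad. 0: at rest, nearly upright, arms 95 degrees above level, leaning 5 degrees back. Grows as the grip bar is pulled forward (press -x) and down over the tin. 1.66: arms level, pointer at the mark. 1.80: hard stop. A spring returns it to 0: felt at the bar along its path, about 3 N near rest, 9 N when level; the pad on the lid adds about 6 N at the mark.
- grip: Black round sleeve, the grip bar, 22 mm thick, along the press's y between the ends of the lever's two steel arms (18 mm deep; 86 mm clear between them). Origin mid-bar, 220 mm from the shaft; 299 mm above the bench at rest, 80 mm at the mark. The sleeve turns freely on its bar (its y runs along it). Can be pinched from above, tool down, all the way.
- pad: Round black rubber pad, 44 mm across, slightly domed, on a sprung plunger midway along the lever, 110 mm from the shaft. Origin at the centre of its face, which looks to its -z. Spring: starts at 5 N, 1.2 N more per mm, 20 mm travel. With the lid seated it meets the lid near lever angle 1.61 and presses about 12 N at 1.66.
- tin: Open round gold-coloured tin, filled, white paper liner 3 mm below its rim. 54 mm across, narrowing to 50 mm over the top 4 mm, 34 mm high. Stands loose in the press's nest: foot 16 mm, rim 50 mm above the bench. Origin at the centre of its underside, z up.
- lid: The slip lid that fits the tin: round, gold-coloured metal, 62 mm outside, 57.6 mm inside, 15 mm high, flat top 2 mm thick, about 30 g. Lies on the bench, open side down, among two lids of other sizes. Origin at the centre of the skirt's lower edge, z up. Seated, the skirt goes down outside the tin and the origin is 21 mm above the tin's.
- wide_lid: Bystander: lid for a larger tin, 86 mm diameter, 17 mm high, otherwise alike. Origin at the centre of its lower edge.
- jar_cap: Bystander: small cap, 44 mm diameter, 13 mm high, otherwise alike. Origin at the centre of its lower edge.
- roe_jar0: Bystander: filled glass roe jar with a gold cap, 62 mm diameter, 68 mm high. Origin at the centre of its underside.
- roe_jar1: Bystander: a second such jar.
- roe_jar2: Bystander: a third such jar.
- wide_tin: Bystander: larger closed tin, 86 mm diameter, 45 mm high. Origin at the centre of its underside.
- price_slate: Bystander: small black blank price slate, 75 mm wide, standing 76 mm high on a steel foot. Origin at the centre of its underside.

How it is judged:
On the way, in this order (a step that is already met when the one before it is completed fails the run):
1. the lid, in the fingers, is lowered over the tin to within 15 mm of its seat (horizontal distance between lid and tin below 0.01 m and z of lid in the frame of tin below 0.036 m and contact force between the fingers and lid above 0.3 N), for 0.05 s.
2. the lid sits fully down and level on the tin, let go, with the lever not yet at work (horizontal distance between lid and tin below 0.004 m and angle between lid's own z axis and vertical below 0.06 rad and z of lid in the frame of tin between 0.018 and 0.0235 m and contact force between the fingers and lid below 0.1 N and linear speed of lid below 0.02 m/s and value of joint lever below 1.2 rad), for 0.2 s.
At the end, for the whole second after the job is handed in: Lid on the tin within 4 mm of its axis, level within 0.06 rad, fully down (origin 18 to 23.5 mm above the tin's); tin in its nest; lever still, within 0.045 rad of the mark (1.66), held by the fingers on the grip bar (over 3 N); pad on lid over 4 N (horizontal distance between lid and tin below 0.004 m and angle between lid's own z axis and vertical below 0.06 rad and z of lid in the frame of tin between 0.018 and 0.0235 m and z of tin in the frame of press between 0.013 and 0.019 m and horizontal distance between tin and press below 0.005 m and value of joint lever between 1.615 and 1.705 rad and velocity of joint lever between -0.05 and 0.05 rad/s and contact force between pad and lid above 4 N and contact force between the fingers and grip above 3 N and contact force between the fingers and lid below 0.1 N); the arm keeps its last pose, push and grip.
It fails at once if the lever is run down to its stop (value of joint lever above 1.77 rad).
It fails at once if a bystander is shifted by more than 30 mm (distance of any of wide_lid, jar_cap, roe_jar0, roe_jar1, roe_jar2, wide_tin, price_slate from where it was at the start of the episode above 0.03 m).
It also fails if it takes over 67 s, if anything falls off the work surface, if the arm or the gripper's body presses on something with over 40 N, if the wrist force passes 120 N, or if a joint passes its speed limit or range.

ROBOT

A 6-joint arm with a two-finger parallel gripper is mounted at the origin on the work surface. World frame = base frame: x ahead of the robot, y to its left, z up, the work surface at z = 0. Lengths are in m, angles in rad, forces in N, time in s.
With the tool pointing down it reaches from about 0.25 to 0.8 m from the base axis. Payload 3.9 kg.
Tool frame: the origin (TCP) lies at the very end of the fingers, on their centre line; the grasp point (between the pads) lies 19 mm behind it; z points along the fingers, x is the direction in which the jaws open and shut, and the axes are right-handed (so a half turn about z gives the same grasp; the last joint's range is limited). The gripper opens to 85 mm and grips with 20 to 120 N. Pads are 22 mm wide; open, the fingers measure 114 mm over their backs; the gripper's body (76 mm by 85 mm) begins 54 mm behind the grasp point. The pads swing forward as they close: fully open they stand 13 mm farther back than shut.
Start: joints at [-1.238, 0.26, -0.138, 1.173, 0, 1.571], TCP at [0.172, -0.496, 0.231] pointing down, gripper open.
Joint ranges: [-2.78, 2.78], [-0.83, 1.72], [-1.28, 1.37], [-1.9, 2.12], [-1.57, 1.48], [-3.14, 3.14]. Speed limits (rad/s): [2.57, 2.57, 3.14, 3.14, 3.14, 3.14].

INTERFACE

Orientations are given as a rotation vector (axis times angle).
In Python, from station import * gives the robot as it stands.
- The arm moves only by the tool step_arm, never from a script. Its arguments are lists of equal length, an entry for each row: "delta_pos": the shift along the tool's x, y, z in mm, a list of three; "turn": the turn about the tool's z in rad; "jaw": the opening, from 0 (shut) to 1 (fully open). A call has 1 to 12 rows; each row is the pose to reach, as a shift and turn from the pose commanded when the call began, along the tool's axes at that moment; what a row does not reach only later rows make up. A row lasts 1/8 s, in which the tool goes at most 62.5 mm and 10.7 degrees, less where a joint would pass 70% of its speed; a pose out of reach is approached as far as the arm can. A call with a gripper value outside its range is refused whole. The fingers move at their own pace and stop on an object; "squeeze" is the grip in N (left out, the last holds). Time passes only in rows, so rows that repeat a pose let the fingers close. It gives the time, the measured TCP pose, the force and the opening at its end, in the units of the state.
- get_obs(): the state, without advancing time (a new reading comes with each control period).
- get_image(name): name is "scene" or "top" or "wrist"; returns (picture, depth): 480x640x3 uint8, red, green, blue; 480x640 float32, m along the optical axis (not along the pixel's ray), 0 where there is no reading.
- camera_model(name): a dict with "camera_matrix" (3x3 intrinsics, pixels), "extrinsics" (4x4, takes a point from camera to world coordinates). Camera axes: x right, y down, z forward; pixel columns grow to the right and rows downward; lengths in m; the calibration is good to about 2 mm. A picture is of the moment at which its call begins: read the wrist's pose just before it. camera_model takes no time and is no camera call; for the wrist camera it gives the pose at the moment of the call.
- hand_in(): hands the job in, once; it reports no verdict.
The state is a dict: "time_s": time; "qpos": joint angles; "joint_vel": joint speeds; "joint_torque": joint torques, N m; "tcp_pos": TCP position; "eef_rot": TCP orientation; "force": force on the tool from outside, world axes, zero at the start; "moment": the same for the moment, N m; "gripper_width": opening from 0.0 (shut) to 1.0 (fully open).
Only numpy, scipy, OpenCV 4.12 (cv2) and the standard library are available. Lean on these libraries where they do the work, as an engineer would, in place of code of your own. Each camera call takes 0.05 s, during which the arm holds its last target. There are 200 camera calls.

## Working session

There is one attempt and no reset: what is moved stays moved. The work goes in short steps, Python scripts to look and compute and a tool call to move; the robot and the scene stay as the last step left them, time stands still between calls to the robot, and variables do not carry over. Pictures are saved under pics/ and viewed, about 8 in all and at most 12, crops included, and the job is handed in when it is done.

Besides the shell and the picture viewer there is one more tool, called after "Request:" as a command line: name --pt "numbers of a row" for each row, then --argument value for the rest. step_arm: Moves the arm, as the interface text tells. Its arguments: {"type":"object","properties":{"delta_pos":{"type":"array","items":{"type":"array","items":{"type":"number"}}},"turn":{"type":"array","items":{"type":"number"}},"jaw":{"type":"array","items":{"type":"number"}},"squeeze":{"type":"number"}},"required":["delta_pos","turn","jaw"]}

```bash
mkdir -p pics; ls; cat > h.py <<'E'
from station import *
import numpy as np, cv2
from scipy.spatial.transform import Rotation as R
def cloud(name):
    im,d=get_image(name); m=camera_model(name); K=np.array(m["camera_matrix"]);T=np.array(m["extrinsics"])
    v,u=np.mgrid[:480,:640]
    P=np.stack([(u-K[0,2])/K[0,0]*d,(v-K[1,2])/K[1,1]*d,d],-1)@T[:3,:3].T+T[:3,3]
    P[d==0]=np.nan
    return im,P
def save(n,im): cv2.imwrite(f"pics/{n}.png",im[:,:,::-1])
E
python3 - <<'E'
from h import *
for n in("top","scene"):
    im,P=cloud(n); save(n,im); np.savez(n,im=im,P=P); m=camera_model(n); print(np.round(m["extrinsics"],3))
o=get_obs();print({k:np.round(v,3) for k,v in o.items()})
E
```

```text
pics
[[ 0.013 -0.987  0.159  0.377]
 [-1.    -0.016 -0.017 -0.008]
 [ 0.02  -0.159 -0.987  1.261]
 [ 0.     0.     0.     1.   ]]
[[-0.161  0.711 -0.685  1.66 ]
 [ 0.987  0.103 -0.125  0.196]
 [-0.019 -0.696 -0.718  1.347]
 [ 0.     0.     0.     1.   ]]
{'time_s': np.float64(0.1), 'qpos': array([-1.238,  0.261, -0.139,  1.173, -0.   ,  1.571]), 'joint_vel': array([-0.001, -0.002,  0.003, -0.   ,  0.001, -0.   ]), 'joint_torque': array([ 0.0000e+00, -4.0651e+01,  2.5453e+01,  1.0000e-02, -0.0000e+00,
       -0.0000e+00]), 'tcp_pos': array([ 0.171, -0.496,  0.231]), 'eef_rot': array([-2.558e+00,  1.822e+00,  2.000e-03]), 'force': array([ 0.314, -0.084,  0.19 ]), 'moment': array([ 0.022,  0.082, -0.054]), 'gripper_width': np.float64(0.998)}
```

View pics/top.png

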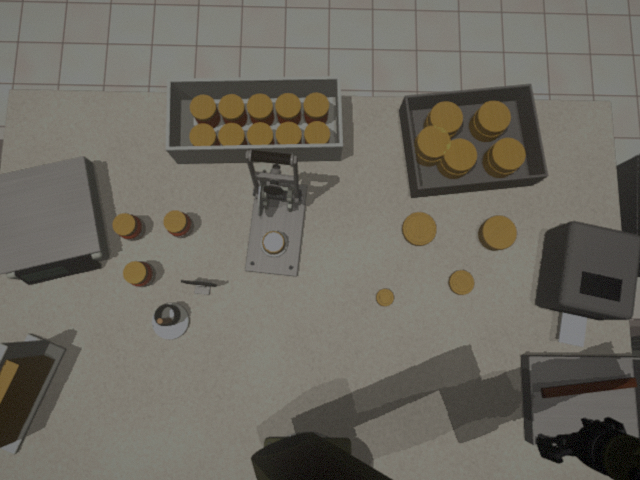

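View pics/scene.png

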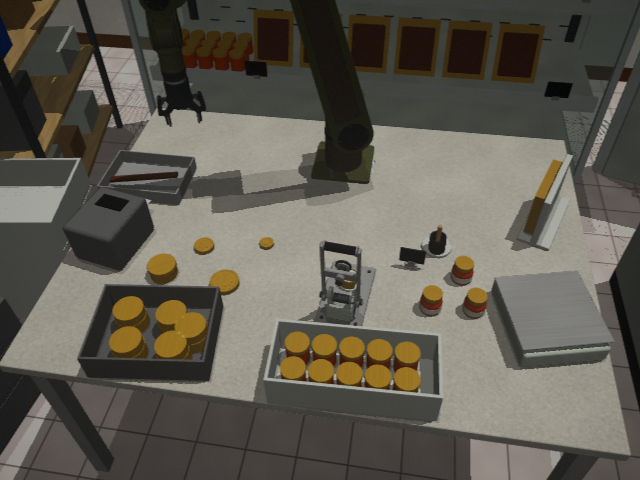

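The top view shows the gold discs at (419,229), (498,233), (461,282) and (385,297). The tin is at about (274,243), with the press pointing up-image and the grip bar at (272,156). Next I measure these.

```bash
python3 - <<'E'
from h import *
z=np.load("top.npz");im,P=z["im"],z["P"]
hsv=cv2.cvtColor(im,cv2.COLOR_RGB2HSV)
for n,(u,v) in dict(lid=(461,282),cap=(385,297),wl=(419,229),wt=(498,233)).items():
    m=np.zeros((480,640),bool); m[v-22:v+23,u-22:u+23]=True
    m&=(hsv[...,1]>110)
    zt=np.nanmedian(P[...,2][m]); q=P[m&(abs(P[...,2]-zt)<.006)]
    c,r=cv2.minEnclosingCircle(q[:,:2].astype(np.float32)); print(n,np.round(c,4),q[:,:2].mean(0).round(4),"d",2*r,"area d",2*np.sqrt(cv2.contourArea(cv2.convexHull(q[:,:2].astype(np.float32)))/np.pi),"z",zt)
# press bed
zz=P[...,2]; m=np.zeros((480,640),bool); m[180:280,235:315]=True
m&=(abs(zz-.016)<.005)
k,l=cv2.connectedComponents(m.astype(np.uint8)); 
q=P[m][:,:2]; rect=cv2.minAreaRect((q*1000).astype(np.float32)); print("bed",rect,len(q))
# tin/nest
for lo,hi in((.018,.028),(.04,.06)):
    m=np.zeros((480,640),bool); m[225:262,255:295]=True; m&=(zz>lo)&(zz<hi); q=P[m]
    if len(q): c,r=cv2.minEnclosingCircle(q[:,:2].astype(np.float32));print(lo,c,2*r,q.mean(0),len(q))
m=np.zeros((480,640),bool); m[145:172,240:305]=True; m&=(zz>.27)&(zz<.34); q=P[m]; print("grip",q.mean(0),np.cov(q[:,:2].T),len(q))
save("crop",cv2.resize(im[130:310,220:500],None,fx=2.8,fy=2.8,interpolation=cv2.INTER_CUBIC))
E
```

```text
lid [ 0.4772 -0.3766] [ 0.4771 -0.3762] d 0.06018573418259621 area d 0.05810344306814958 z 0.01539546639312439
cap [ 0.4373 -0.1864] [ 0.4372 -0.1862] d 0.0417671836912632 area d 0.0401176436783083 z 0.013299519823953387
wl [ 0.6109 -0.2743] [ 0.6101 -0.2734] d 0.08469796180725098 area d 0.08214159273505969 z 0.01740947403940063
wt [ 0.599  -0.4652] [ 0.599  -0.4642] d 0.0852697417140007 area d 0.0823589247793483 z 0.045947860558169684
bed ((609.3314208984375, 85.67806243896484), (130.26882934570312, 235.11705017089844), 84.7238540649414) 3092
0.018 (0.568412721157074, 0.08873407542705536) 0.13177888095378876 [0.56505154 0.08773618 0.02077985] 433
0.04 (0.5668274760246277, 0.08929894119501114) 0.055082373321056366 [0.56638765 0.08911112 0.04842125] 388
grip [0.69328107 0.07661968 0.30601202] [[4.52562195e-05 8.14846210e-05]
 [8.14846210e-05 9.35541123e-04]] 614
```

View pics/crop.png

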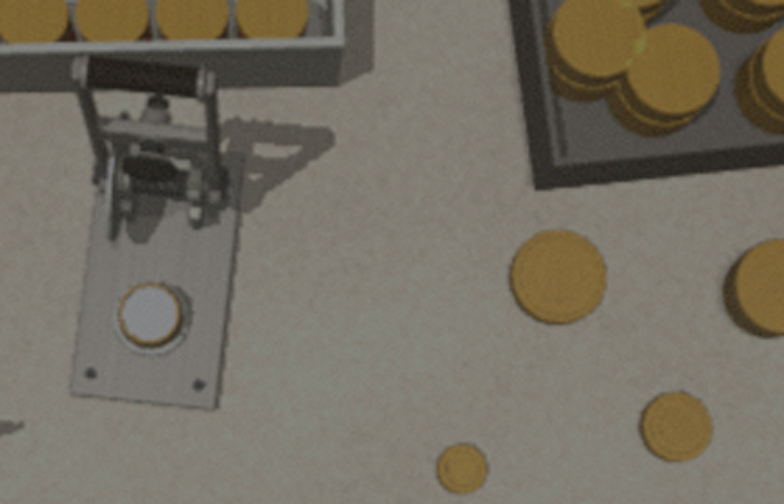

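```bash
cat >> h.py <<'E'
YAW=-0.093
PR=np.array([.567,.089])
def goal(p,yaw=None):
    """delta (mm, tool axes) and turn taking the tool to p with tool x at heading yaw (mod pi)"""
    o=get_obs(); r=R.from_rotvec(o["eef_rot"]).as_matrix(); d=r.T@(np.array(p)-o["tcp_pos"])*1000
    h=np.arctan2(r[1,0],r[0,0]); t=0
    if yaw is not None:
        t=-(yaw-h); t=(t+np.pi/2)%np.pi-np.pi/2
    print("t",round(float(o["time_s"]),2),"delta",d.round(1),"turn",round(t,3),"alt",round(t+np.pi if t<0 else t-np.pi,3),"tcp",o["tcp_pos"].round(4),"head",round(h,3),"q6",round(o["qpos"][5],2),"F",np.round(o["force"],1),"w",round(float(o["gripper_width"]),3))
E
python3 - <<'E'
from h import *
o=get_obs(); r=R.from_rotvec(o["eef_rot"]).as_matrix(); print(r.round(3))
T=np.array(camera_model("wrist")["extrinsics"]); print("cam in tool",(r.T@(T[:3,3]-o["tcp_pos"])).round(3), (r.T@T[:3,:3]).round(2))
goal([.477,-.376,.16],YAW)
# press fit: symmetric check of bed edges & cheeks
z=np.load("top.npz");P=z["P"];zz=P[...,2]
m=np.zeros((480,640),bool); m[180:280,235:315]=True; m&=abs(zz-.016)<.005
c,s,a=cv2.minAreaRect((P[m][:,:2]*1000).astype(np.float32)); print(a-90)
# rim highest
im=z["im"]; m=np.zeros((480,640),bool); m[225:262,255:295]=True; m&=(zz>.042); q=P[m]; print(np.percentile(q[:,2],[5,50,95]),(q[:,:2].min(0)+q[:,:2].max(0))/2)
ca,sa=np.cos(YAW),np.sin(YAW); print("bed centre in press", (np.array([[ca,sa],[-sa,ca]])@(np.array(c)/1000-PR)).round(4))
E
```

```text
[[ 0.327 -0.945 -0.001]
 [-0.945 -0.327  0.002]
 [-0.002  0.    -1.   ]]
cam in tool [-0.001 -0.075 -0.142] [[ 1.    0.    0.  ]
 [-0.    0.96  0.3 ]
 [-0.   -0.3   0.96]]
t 0.1 delta [ -13.  -328.    70.5] turn -1.145 alt 1.997 tcp [ 0.1713 -0.4956  0.2305] head -1.238 q6 1.57 F [ 0.3 -0.1  0.2] w 0.998
-5.276145935058594
[0.04428753 0.04842488 0.05306188] [0.56615039 0.08882315]
bed centre in press [0.0425 0.0006]
```

Request:
step_arm --pt "-13 -328 70" --pt "-13 -328 70" --pt "-13 -328 70" --pt "-13 -328 70" --pt "-13 -328 70" --pt "-13 -328 70" --pt "-13 -328 70" --pt "-13 -328 70" --pt "-13 -328 70" --pt "-13 -328 70" --turn '[-1.145,-1.145,-1.145,-1.145,-1.145,-1.145,-1.145,-1.145,-1.145,-1.145]' --jaw '[0.95,0.95,0.95,0.95,0.95,0.95,0.95,0.95,0.95,0.95]'

```text
time_s: 1.35
tcp_pos: [0.4764, -0.3774, 0.1618]
eef_rot: [3.138, -0.149, 0.001]
force: [-0.1, 0.4, -0.3]
gripper_width: 0.949
```

```bash
python3 - <<'E'
from h import *
goal([.477,-.376,.16],YAW)
im,P=cloud("wrist"); save("w1",im)
hsv=cv2.cvtColor(im,cv2.COLOR_RGB2HSV); m=(hsv[...,1]>110)&(abs(P[...,2]-.015)<.006)&(np.hypot(P[...,0]-.477,P[...,1]+.376)<.06)
q=P[m]; print(len(q),cv2.minEnclosingCircle(q[:,:2].astype(np.float32)),(q[:,:2].min(0)+q[:,:2].max(0))/2,q.mean(0))
E
```

```text
t 1.35 delta [ 0.4 -1.5  1.8] turn -0.002 alt 3.139 tcp [ 0.4764 -0.3774  0.1618] head -0.095 q6 1.0 F [-0.1  0.4 -0.3] w 0.949
3985 ((0.47500380873680115, -0.37674641609191895), 0.031041348353028297) [ 0.47497273 -0.37618316] [ 0.47508818 -0.37550303  0.01426134]
```

View pics/w1.png

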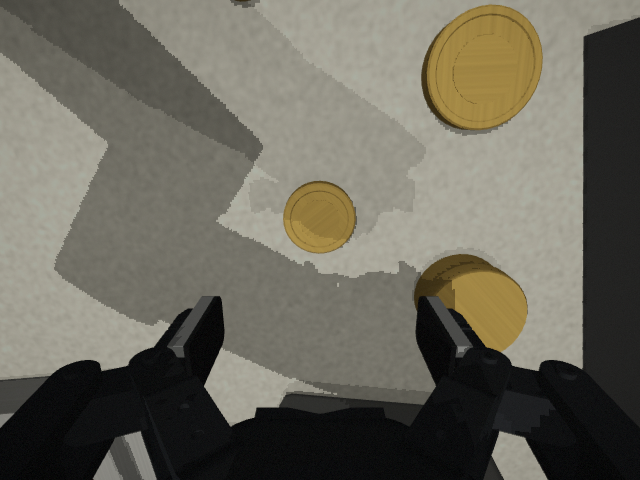

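The wrist view shows the 62 mm lid at pixel (320,217), clear of its neighbours. I'll descend on it.

Request:
step_arm --pt "-1 -1 60" --pt "-1 -1 120" --pt "-1 -1 150" --pt "-1 -1 160" --pt "-1 -1 164" --pt "-1 -1 164" --pt "-1 -1 164" --pt "-1 -1 164" --pt "-1 -1 164" --pt "-1 -1 164" --pt "-1 -1 164" --pt "-1 -1 164" --turn '[0,0,0,0,0,0,0,0,0,0,0,0]' --jaw '[0.9,0.9,0.9,0.9,0.9,0.9,0.85,0.8,0.75,0.7,0.65,0.6]' --squeeze 25

```text
time_s: 2.9
tcp_pos: [0.4766, -0.3758, -0.0018]
eef_rot: [3.138, -0.146, 0.001]
force: [-1.8, 0.8, 5.1]
gripper_width: 0.718
```

```bash
python3 - <<'E'
from h import *
goal([.475,-.3765,.16],YAW)
im,P=cloud("wrist"); save("w2",im)
hsv=cv2.cvtColor(im,cv2.COLOR_RGB2HSV); m=(hsv[...,1]>110)&(np.hypot(P[...,0]-.477,P[...,1]+.376)<.04)
q=P[m]; print(len(q),q.mean(0),np.percentile(q[:,2],[10,50,90]))
E
```

```text
t 2.9 delta [  -1.4    0.9 -161.8] turn -0.0 alt 3.142 tcp [ 0.4766 -0.3758 -0.0018] head -0.093 q6 1.0 F [-1.8  0.8  5.1] w 0.718
17021 [ 0.47561918 -0.3728947   0.01402196] [0.01306018 0.01425724 0.01517699]
```

View pics/w2.png

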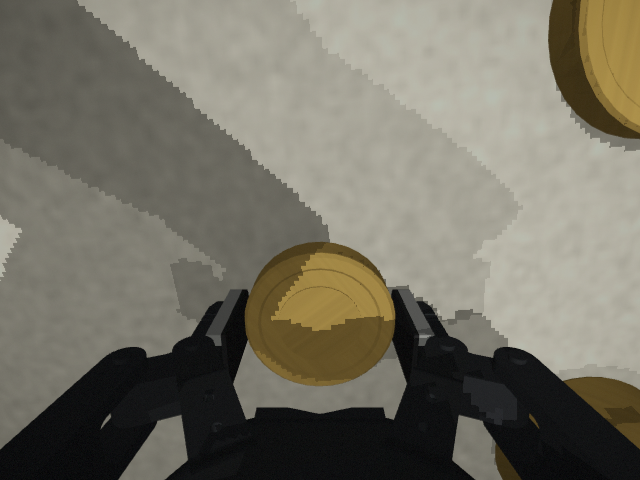

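The lid is held between the pads (centre about (320,315), width 0.718). Next: lift, then carry it to just right of the tin.

Request:
step_arm --pt "0 0 -20" --pt "0 0 -60" --pt "0 0 -110" --pt "5 -50 -160" --pt "12 -100 -160" --pt "20 -150 -160" --pt "27 -200 -160" --pt "34 -250 -160" --pt "41 -300 -160" --pt "48 -350 -160" --pt "54 -393 -160" --pt "54 -393 -160" --turn '[0,0,0,0,0,0,0,0,0,0,0,0]' --jaw '[0.6,0.6,0.6,0.6,0.6,0.6,0.6,0.6,0.6,0.6,0.6,0.6]'

```text
time_s: 4.45
tcp_pos: [0.5671, 0.0134, 0.1571]
eef_rot: [-3.138, 0.139, -0.0]
force: [-0.1, 0.0, -0.9]
gripper_width: 0.717
```

Request:
step_arm --pt "0 0 0" --pt "0 0 0" --turn '[0,0]' --jaw '[0.6,0.6]'

```text
time_s: 4.7
tcp_pos: [0.5663, 0.0095, 0.1572]
eef_rot: [3.138, -0.148, -0.001]
force: [-0.2, -0.6, 0.1]
gripper_width: 0.722
```

```bash
python3 - <<'E'
from h import *
goal([.567,.089,.16],YAW)
o=get_obs();r=R.from_rotvec(o["eef_rot"]).as_matrix()
im,P=cloud("wrist"); save("w3",im)
hsv=cv2.cvtColor(im,cv2.COLOR_RGB2HSV); Q=(P-o["tcp_pos"])@r*1000
m=(hsv[...,1]>90)&(np.hypot(Q[...,0],Q[...,1])<45)&(abs(Q[...,2])<30)
q=Q[m]; zt=np.median(q[:,2]); print("lid z tool",np.percentile(q[:,2],[5,50,95])); t=q[abs(q[:,2]-zt)<2.5]
A=np.c_[t[:,:2],np.ones(len(t))]; print("plane",np.linalg.lstsq(A,t[:,2],rcond=None)[0].round(3)); print("lid c tool",cv2.minEnclosingCircle(t[:,:2].astype(np.float32)),t.mean(0))
D=np.hypot(P[...,0]-.567,P[...,1]-.089)
for lo,hi in((.042,.056),(.0185,.028)):
    q=P[(P[...,2]>lo)&(P[...,2]<hi)&(D<.045)]; print(lo,len(q),cv2.minEnclosingCircle(q[:,:2].astype(np.float32)),(q.min(0)+q.max(0))/2,q.mean(0))
E
```

```text
t 4.7 delta [ -6.8 -79.2  -2.8] turn -0.002 alt 3.14 tcp [0.5663 0.0095 0.1572] head -0.095 q6 1.68 F [-0.2 -0.6  0.1] w 0.722
lid z tool [-17.22982027 -16.06523008 -11.48308453]
plane [ 1.0000e-03 -3.0000e-03 -1.6104e+01]
lid c tool ((-0.4045560359954834, -0.7462157607078552), 32.8582763671875) [ -1.14424371  -1.15208626 -16.10169313]
0.042 5211 ((0.5644687414169312, 0.09117983281612396), 0.027113622054457664) [0.5642318  0.09111228 0.04804289] [0.56439709 0.0918861  0.04735544]
0.0185 1387 ((0.5645009875297546, 0.09085632860660553), 0.03384945169091225) [0.56450029 0.09095451 0.02179471] [0.56741854 0.09044955 0.02255043]
```

View pics/w3.png

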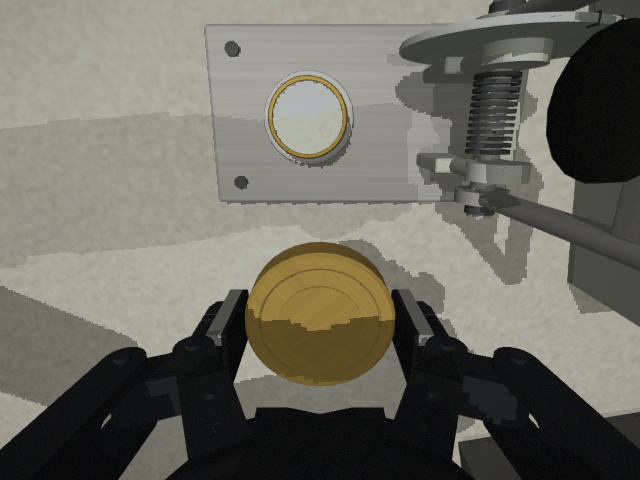

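The tin rim is centred at about (309,117) and is clear of the lid, and the lid is level in the grip. I'll move over the tin and lower in short steps.

Request:
step_arm --pt "-4 -40 0" --pt "-8 -80 0" --pt "-8 -80 40" --pt "-8 -80 80" --pt "-8 -80 92" --pt "-8 -80 92" --pt "-8 -80 92" --pt "-8 -80 98" --pt "-8 -80 104" --pt "-8 -80 108" --pt "-8 -80 112" --pt "-8 -80 112" --turn '[0,0,0,0,0,0,0,0,0,0,0,0]' --jaw '[0.6,0.6,0.6,0.6,0.6,0.6,0.6,0.6,0.6,0.6,0.6,0.6]'

```text
time_s: 6.25
tcp_pos: [0.5657, 0.091, 0.0448]
eef_rot: [3.138, -0.146, -0.001]
force: [-0.3, -0.4, -0.0]
gripper_width: 0.72
```

```bash
python3 - <<'E'
from h import *
goal([.566,.0895,.036],YAW)
E
```

```text
t 6.25 delta [0.5 1.5 8.8] turn 0.0 alt -3.142 tcp [0.5657 0.091  0.0448] head -0.093 q6 1.82 F [-0.3 -0.4 -0. ] w 0.72
```

Request:
step_arm --pt "0 1 2" --pt "0 1 4" --pt "0 1 6" --pt "0 1 8" --pt "0 1 9" --pt "0 1 9" --turn '[0,0,0,0,0,0]' --jaw '[0.6,0.6,0.6,0.6,0.6,0.6]'

```text
time_s: 7.0
tcp_pos: [0.5659, 0.09, 0.0362]
eef_rot: [3.138, -0.146, -0.0]
force: [0.5, 0.9, 0.7]
gripper_width: 0.72
```

Request:
step_arm --pt "0 0 1" --pt "0 0 1" --turn '[0,0]' --jaw '[0.6,0.6]'

```text
time_s: 7.25
tcp_pos: [0.566, 0.09, 0.0353]
eef_rot: [-3.138, 0.146, -0.0]
force: [-0.4, 1.3, -0.2]
gripper_width: 0.716
```

Request:
step_arm --pt "0 0 0" --pt "0 0 0" --pt "0 0 0" --pt "0 0 0" --pt "0 0 -10" --pt "0 0 -40" --pt "0 0 -90" --pt "0 0 -125" --pt "0 40 -125" --pt "0 80 -125" --pt "0 80 -125" --pt "0 80 -125" --turn '[0,0,0,0,0,0,0,0,0,0,0,0]' --jaw '[0.75,0.8,0.85,0.9,0.9,0.9,0.9,0.9,0.9,0.9,0.9,0.9]'

```text
time_s: 8.75
tcp_pos: [0.5587, 0.0105, 0.1608]
eef_rot: [-3.138, 0.147, -0.001]
force: [0.3, -0.0, 0.8]
gripper_width: 0.898
```

```bash
python3 - <<'E'
from h import *
goal([.567,.089,.16],YAW)
im,P=cloud("wrist"); save("w4",im); np.savez("w4",im=im,P=P)
hsv=cv2.cvtColor(im,cv2.COLOR_RGB2HSV)
D=np.hypot(P[...,0]-.5655,P[...,1]-.090)
q=P[(hsv[...,1]>90)&(D<.045)&(abs(P[...,2]-.053)<.01)]; zt=np.median(q[:,2]); t=q[abs(q[:,2]-zt)<.0025]
print(zt,cv2.minEnclosingCircle(t[:,:2].astype(np.float32)),np.linalg.lstsq(np.c_[t[:,:2]-t[:,:2].mean(0),np.ones(len(t))],t[:,2],rcond=None)[0].round(4))
q=P[(P[...,2]>.0185)&(P[...,2]<.028)&(D<.045)]; print(cv2.minEnclosingCircle(q[:,:2].astype(np.float32)))
E
```

```text
t 8.75 delta [  0.9 -78.9   0.8] turn -0.0 alt 3.141 tcp [0.5587 0.0105 0.1608] head -0.093 q6 1.68 F [ 0.3 -0.   0.8] w 0.898
0.051074731207392116 ((0.564561665058136, 0.08942947536706924), 0.03105146810412407) [-0.0002 -0.0013  0.0511]
((0.561103343963623, 0.11120529472827911), 0.027047041803598404)
```

View pics/w4.png

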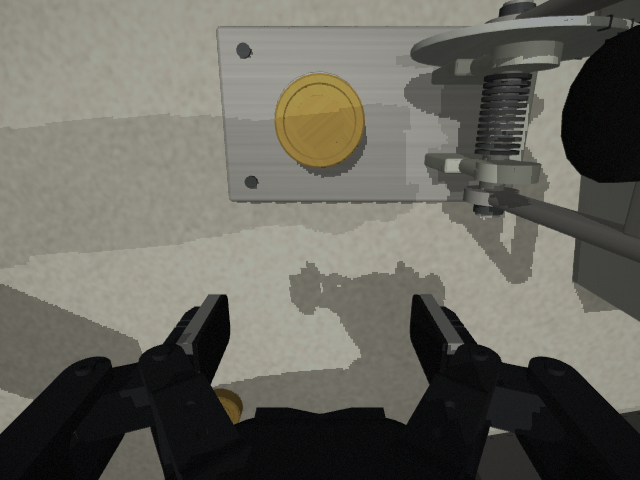

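The lid sits level on the tin (centre about (320,119), top at 0.051 m against 0.052 expected). Next I go above the grip bar.

Request:
step_arm --pt "0 0 -60" --pt "0 0 -120" --pt "0 0 -180" --pt "0 0 -210" --pt "40 -25 -210" --pt "80 -50 -210" --pt "115 -75 -210" --pt "128 -79 -210" --pt "128 -79 -210" --pt "128 -79 -210" --turn '[0,0,0,0,0,0,0,0,0,0]' --jaw '[0.8,0.8,0.8,0.8,0.8,0.8,0.8,0.8,0.8,0.8]'

```text
time_s: 10.05
tcp_pos: [0.6928, 0.0776, 0.3705]
eef_rot: [3.138, -0.145, -0.001]
force: [-0.8, 0.1, 0.5]
gripper_width: 0.798
```

```bash
python3 - <<'E'
from h import *
goal([.6945,.0775,.278],YAW)
o=get_obs();r=R.from_rotvec(o["eef_rot"]).as_matrix()
im,P=cloud("wrist"); save("w5",im)
Q=(P-o["tcp_pos"])@r*1000
g=im.max(-1)<60
m=g&(abs(P[...,2]-.30)<.02)&(np.hypot(Q[...,0],Q[...,1])<60); q=P[m]; print(len(q),q.mean(0),np.percentile(q,[2,98],axis=0).round(3))
E
```

```text
t 10.05 delta [ 1.8 -0.  92.5] turn 0.001 alt -3.141 tcp [0.6928 0.0776 0.3705] head -0.092 q6 1.77 F [-0.8  0.1  0.5] w 0.798
4037 [0.69350261 0.08089636 0.30783537] [[0.682 0.042 0.301]
 [0.705 0.116 0.311]]
```

View pics/w5.png

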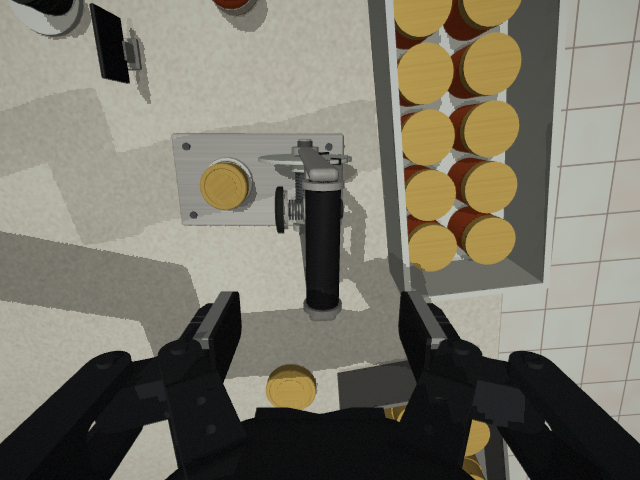

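The bar is centred between the jaws (column about 322, rows 190–308). I'll descend and close.

Request:
step_arm --pt "1 0 40" --pt "1 0 75" --pt "1 0 92" --pt "1 0 92" --pt "1 0 92" --pt "1 0 92" --pt "1 0 92" --pt "1 0 92" --pt "1 0 92" --pt "1 0 92" --pt "1 0 92" --turn '[0,0,0,0,0,0,0,0,0,0,0]' --jaw '[0.8,0.8,0.8,0.7,0.5,0.4,0.3,0.2,0.1,0.05,0.05]' --squeeze 100

```text
time_s: 11.48
tcp_pos: [0.6947, 0.0771, 0.2794]
eef_rot: [-3.138, 0.146, -0.003]
force: [-0.6, 0.4, 6.8]
gripper_width: 0.227
```

```bash
python3 - <<'E'
from h import *
goal([.694,.0775,.278],YAW)
a0=np.deg2rad(95)
for k in range(1,25):
    th=1.658*k/24; a=a0-th
    print(k,round(th,3),(220*(np.cos(a0)-np.cos(a))).round(1),(220*(np.sin(a0)-np.sin(a))).round(1))
E
```

```text
t 11.47 delta [-0.7 -0.3  1.4] turn 0.0 alt -3.142 tcp [0.6947 0.0771 0.2794] head -0.093 q6 1.77 F [-0.6  0.4  6.8] w 0.227
1 0.069 -15.2 -0.8
2 0.138 -30.4 -0.6
3 0.207 -45.5 0.7
4 0.276 -60.5 3.1
5 0.345 -75.3 6.5
6 0.415 -89.9 10.8
7 0.484 -104.1 16.2
8 0.553 -117.9 22.6
9 0.622 -131.2 29.8
10 0.691 -144.0 38.0
11 0.76 -156.2 47.1
12 0.829 -167.8 57.0
13 0.898 -178.6 67.6
14 0.967 -188.7 79.0
15 1.036 -198.0 91.0
16 1.105 -206.4 103.7
17 1.174 -213.9 116.9
18 1.243 -220.5 130.5
19 1.313 -226.2 144.7
20 1.382 -230.8 159.1
21 1.451 -234.5 173.9
22 1.52 -237.1 188.8
23 1.589 -238.6 204.0
24 1.658 -239.2 219.1
```

Request:
step_arm --pt "-15 -1 -1" --pt "-30 0 -1" --pt "-46 0 1" --pt "-61 0 3" --pt "-75 0 6" --pt "-90 0 11" --pt "-104 0 16" --pt "-118 0 23" --pt "-131 0 30" --pt "-144 0 38" --pt "-156 0 47" --pt "-168 0 57" --turn '[0,0,0,0,0,0,0,0,0,0,0,0]' --jaw '[0,0,0,0,0,0,0,0,0,0,0,0]'

```text
time_s: 12.98
tcp_pos: [0.5279, 0.0929, 0.2232]
eef_rot: [-3.137, 0.146, -0.007]
force: [-0.8, -0.2, 8.5]
gripper_width: 0.224
```

```bash
python3 - <<'E'
from h import *
goal([.6947-.1678*np.cos(YAW),.0771-.1678*np.sin(YAW),.2794-.057],YAW)
E
```

```text
t 12.97 delta [-0.2  0.2  0.8] turn -0.0 alt 3.142 tcp [0.5279 0.0929 0.2232] head -0.093 q6 1.84 F [-0.8 -0.2  8.5] w 0.224
```

Request:
step_arm --pt "-11 0 11" --pt "-21 0 22" --pt "-30 0 34" --pt "-39 0 47" --pt "-46 0 60" --pt "-53 0 74" --pt "-58 0 88" --pt "-63 0 102" --pt "-67 0 117" --pt "-69 0 132" --pt "-71 0 147" --turn '[0,0,0,0,0,0,0,0,0,0,0]' --jaw '[0,0,0,0,0,0,0,0,0,0,0]'

```text
time_s: 14.35
tcp_pos: [0.4563, 0.0996, 0.0747]
eef_rot: [-3.137, 0.146, -0.001]
force: [-2.2, 0.2, 9.9]
gripper_width: 0.229
```

Request:
step_arm --pt "0 0 4" --pt "0 0 8" --pt "0 0 12" --pt "0 0 12" --pt "0 0 12" --pt "0 0 12" --turn '[0,0,0,0,0,0]' --jaw '[0,0,0,0,0,0]'

```text
time_s: 15.1
tcp_pos: [0.4559, 0.0996, 0.0634]
eef_rot: [-3.137, 0.146, 0.001]
force: [-5.6, 0.2, 14.3]
gripper_width: 0.228
```

```bash
python3 - <<'E'
from h import *
goal([.6947-.2392*np.cos(YAW),.0771-.2392*np.sin(YAW),.2794-.219],YAW)
im,P=cloud("scene"); 
im2,P2=cloud("top")
a=cv2.resize(im[210:360,270:420],(400,400),interpolation=cv2.INTER_CUBIC); b=cv2.resize(im2[160:310,210:360],(400,400),interpolation=cv2.INTER_CUBIC); 
c,Pw=cloud("wrist"); np.savez("w6",im=c,P=Pw); save("f",np.hstack([cv2.resize(c,(480,360))[:360],cv2.resize(a,(320,360))]))
E
```

```text
t 15.1 delta [0.7 0.3 3. ] turn 0.0 alt -3.141 tcp [0.4559 0.0996 0.0634] head -0.093 q6 1.88 F [-5.6  0.2 14.3] w 0.228
```

View pics/f.png

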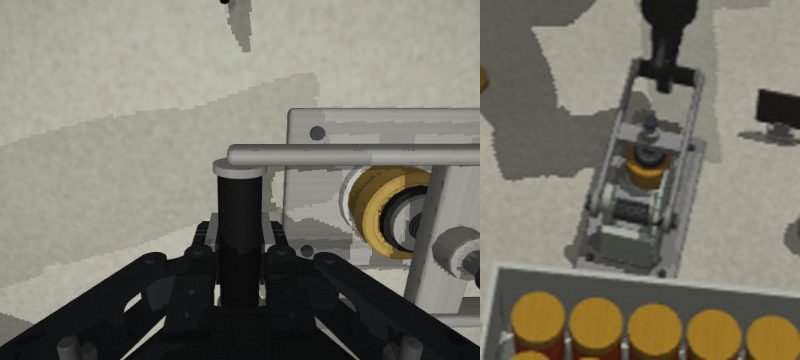

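The pad is on the lid and the arms look nearly level. I'll go down 2 mm more, then check the arm's slope by depth.

Request:
step_arm --pt "0 0 2" --pt "0 0 2" --pt "0 0 2" --pt "0 0 2" --turn '[0,0,0,0]' --jaw '[0,0,0,0]'

```text
time_s: 15.75
tcp_pos: [0.4558, 0.0996, 0.0615]
eef_rot: [-3.137, 0.146, 0.001]
force: [-4.2, 1.2, 15.1]
gripper_width: 0.224
```

```bash
python3 - <<'E'
from h import *
goal([.6947-.2392*np.cos(YAW),.0771-.2392*np.sin(YAW),.2794-.219],YAW)
ca,sa=np.cos(YAW),np.sin(YAW)
for n in("wrist","top"):
    im,P=cloud(n); D=P[...,:2]-np.array([.566,.0895]); X=D[...,0]*ca+D[...,1]*sa; Y=-D[...,0]*sa+D[...,1]*ca; Z=P[...,2]
    print(n)
    for s in(1,-1):
        m=(s*Y>.040)&(s*Y<.062)&(Z>.065)&(Z<.115)&(X>-.1)&(X<.05)
        if m.sum()<20: continue
        x,z=X[m],Z[m]; xb=np.arange(-.1,.05,.025); top=[(round(b,3),round(np.percentile(z[(x>=b)&(x<b+.025)],75),4)) for b in xb if ((x>=b)&(x<b+.025)).sum()>5]
        print(s,m.sum(),top,"slope",np.polyfit(*np.array(top).T,1)[0].round(4) if len(top)>2 else "")
E
```

```text
t 15.75 delta [0.7 0.3 1.1] turn 0.0 alt -3.141 tcp [0.4558 0.0996 0.0615] head -0.093 q6 1.88 F [-4.2  1.2 15.1] w 0.224
wrist
1 9007 [(np.float64(-0.1), np.float64(0.0899)), (np.float64(-0.075), np.float64(0.0898)), (np.float64(-0.05), np.float64(0.0896)), (np.float64(-0.025), np.float64(0.0891)), (np.float64(-0.0), np.float64(0.0782))] slope -0.0964
-1 1861 [(np.float64(-0.1), np.float64(0.0775)), (np.float64(-0.075), np.float64(0.0898)), (np.float64(-0.05), np.float64(0.0801)), (np.float64(-0.025), np.float64(0.0883)), (np.float64(-0.0), np.float64(0.089)), (np.float64(0.025), np.float64(0.0784))] slope 0.0118
top
1 76 [(np.float64(-0.0), np.float64(0.091)), (np.float64(0.025), np.float64(0.0912))] slope 
-1 242 [(np.float64(-0.1), np.float64(0.0918)), (np.float64(-0.075), np.float64(0.0921)), (np.float64(-0.05), np.float64(0.0921)), (np.float64(-0.025), np.float64(0.0912)), (np.float64(-0.0), np.float64(0.0911)), (np.float64(0.025), np.float64(0.0914))] slope -0.0067
```

```bash
python3 - <<'E'
from h import *
goal([.4566,.0993,.0604],YAW); print(np.abs(get_obs()["joint_vel"]).max())
print(hand_in())
E
```

```text
t 15.85 delta [0.7 0.3 1.1] turn 0.0 alt -3.141 tcp [0.4559 0.0996 0.0615] head -0.093 q6 1.88 F [-4.6  0.6 14.6] w 0.227
0.0018163442891049638
the job is handed in; nothing more can be done
None
```

The 62 mm lid is on the tin and released, and the lever was held at about the mark when I handed the job in at 15.9 s. The hand-in gives no verdict.

Last checks:
- **Lid:** after release its top measured 51.1 mm above the bench (52 expected) and level within about 0.002 rad. I did not measure it again with the pad on it.
- **Lever:** arm slope in the depth images was about 0.007–0.01 rad short of level, so roughly 1.65 rad. The finger height put it about 1 mm above its target, which agrees. One automatic slope fit (wrist view, left arm, −0.096) disagreed: its last points fell off the arm's top face, so I discarded it.
- **Hold:** the upward force on the tool rose from about 10 N just before the pad met the lid to about 15 N, which fits the pad bearing on the lid. I did not measure pad force directly. The arm was still, with joint speeds below 0.002 rad/s.
- **Mark:** I did not read the pointer against the long mark in a picture.
- **Position:** the top and wrist cameras disagreed by about 2 mm on where the tin and press stand; I took a value in between, and the lid went on without contact force.
- **Other things on the bench:** I kept clear of them and did not check them again at the end.

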